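# Set the tilt-and-swivel fixture plate for the next job

### The arm

A 7-joint arm with a two-finger parallel gripper is mounted at the origin on the work surface. World frame = base frame: x ahead of the robot, y to its left, z up, the work surface at z = 0. Lengths are in m, angles in rad, forces in N, time in s.
With the tool pointing down it reaches from about 0.425 to 0.825 m from the base axis. Payload 3.6 kg.
Tool frame: the origin (TCP) lies on the centre line of the jaws, within the pads' length; the fingertips stand 8 mm ahead of it and the grasp point (between the pads) lies 11 mm behind it; z points along the fingers, y is the direction in which the jaws open and shut (so a half turn about z gives the same grasp; the last joint's range is limited). The gripper opens to 93 mm and grips with 3 to 60 N. Pads are 15 mm wide; open, the fingers measure 128 mm over their backs; the gripper's body (75 mm by 188 mm) begins 65 mm behind the grasp point.
Start: joints at [1.27, 0.615, -0.013, 1.423, 0.008, 1.103, -0.04], TCP at [0.176, -0.626, 0.227] pointing down, gripper open.
Joint ranges: [-3.12, 3.12], [-0.3, 2.06], [-1.34, 1.32], [0.26, 2.42], [-1.36, 4.5], [0.01, 1.98], [-2.84, 2.84]. Speed limits (rad/s): [2.79, 2.79, 3.14, 3.14, 3.14, 3.14, 3.14].

### API

Orientations are given as [roll, pitch, yaw] about the fixed x, y, z axes, in that order (R = Rz(yaw) Ry(pitch) Rx(roll)).
In Python, from cell import env gives the robot as it stands. The module is installed in compiled form; this text tells all that it offers. Calls block until the motion is done:
- env.reach(position, orientation): joint-space move of the TCP to a pose.
- env.line_to(position, rate=0.15, orientation=None, threshold=None): straight line of the TCP; orientation=None keeps the orientation; rate is the mean speed in m/s. With threshold (N) it stops when the force on the tool has changed by that much, and returns True; else False.
- env.movej(angles): joint-space move.
- env.grip(opening, effort=None): finger opening in m; effort is the grip in N (None keeps the last); returns when the fingers have stopped.
- env.hold(seconds).
- env.ik(position, orientation): joint angles nearest the present ones, or None.
- env.read_camera(name): name is "scene" or "top" or "wrist"; returns the picture (420x560x3 uint8, red, green, blue); there is no depth.
- env.get_calibration(name): a dict with "mtx" (3x3 intrinsics, pixels), "rvec" (rotation vector, rad) and "tvec" (3), from world to camera coordinates, as OpenCV has them; the wrist camera has in their place "hand_eye" (4x4, takes a point from camera to tool coordinates, whose origin is the TCP and whose axes are the flange's). Camera axes: x right, y down, z forward; pixel columns grow to the right and rows downward; lengths in m; the calibration is good to about 2 mm. The wrist camera is an equidistant fisheye: a pixel r from the principal point sees the ray r / f radians off the axis. A picture is of the moment at which its call begins: read the wrist's pose just before it. get_calibration takes no time and is no camera call.
A pose or a line that the arm cannot do raises env.PlanningError and nothing moves.
- env.close_job(): hands the job in, once; it reports no verdict.
Trained networks look in the newest picture that a camera, given by its name, has taken for a name from the list of things; names that differ only in an ending like _2 or _b are one class to them, and where a whole thing is asked for, a point or a joint stands for the part that bears it (a point fixed in the world has none). Each returns a list of dicts, best first, with "score" (0 to 1); they miss things now and then, are a little off and sometimes report something else, mostly with a low value. They report only what shows in the picture. A call takes as long as a camera call.
- env.outline_of(camera, target): "region" (420x560 bool, what is visible of it) and "pixel" ([column, row] in pixels, amid what is visible of it).
- env.landmark_of(camera, target): "pixel" ([column, row] in pixels: a listed point, or the origin of a listed thing).
Readings, each from a call of its own:
- env.get_clock(): time.
- env.get_q(): joint angles.
- env.get_dq(): joint speeds.
- env.get_joint_efforts(): joint torques, N m.
- env.get_ee_pos(): TCP position.
- env.get_tcp_rot(): TCP orientation.
- env.get_force(): force on the tool from outside, world axes, zero at the start.
- env.get_moment(): the same for the moment, N m.
- env.get_width(): finger opening in m.
Only numpy, scipy, OpenCV 4.12 (cv2) and the standard library are available. Lean on these libraries where they do the work, as an engineer would, in place of code of your own. Each camera call takes 0.05 s, during which the arm holds its last target.

### The job

Set the blue fixture plate for deburring: swivel its turntable until the white pointer aims straight at the brass thumb screw (not the black one), and tilt the plate to 30 degrees above level. Handle it gently, without squeezing or forcing it, and leave it standing there by itself; everything else on the bench must stay upright where it is, so keep the plate clear of the tall can and bar beside it as it swings.

Things in the scene. Friction and masses are not known exactly. Their poses are not given: they have to be found in the camera images.
- turntable (a joint): swivel angle of the turntable on the base, rad, range -2.2 to 2.2, positive counter-clockwise seen from above; at 0 the plate reaches out along the base's +x and the pointer lies along the base's -x. Friction (about 0.3 N m) holds it wherever it is left, with no spring.
- tilt (a joint): tilt of the blue plate about its hinge, rad: 0 is level, it grows as the red bar end rises, stops at 0 and 1.35; 30 degrees is 0.524. Friction (about 0.9 N m) holds it wherever it is left, also against its own weight (0.4 kg), with no spring.
- base: black steel base plate, fixed to the worktop, 155 x 230 x 22 mm, with two slots along its x at y = -90 and +90 mm. Origin on the worktop under the turntable's swivel axis, which is vertical; the plate covers x -100 to 55 mm, y -115 to 115 mm. It stands at any yaw within 0.25 rad.
- pivot (a point): point on the swivel axis at the top of the steel turntable disc (120 mm diameter), 45 mm above the worktop. Its axes turn with the disc: x towards the side the plate reaches out to, z up; the white pointer lies along -x, its tip 85 mm from the axis. When it aims at a screw, the screw's y in this frame is 0 and its x negative.
- hinge (a point): middle of the plate's hinge axis, 45 mm behind the swivel axis (pivot's x = -45 mm), 80 mm above the worktop; the axis is level, along pivot's y. Its frame tilts with the plate: x along the plate to the bar, z out of its upper face. The blue plate is 100 mm wide, 10 mm thick and runs from 5 to 145 mm out along x.
- bar (a point): middle of the red grip bar: 14 mm round, parallel to the hinge axis, 68 mm free between two 8 mm brackets. It lies 192 mm out along the plate's x and 5 mm up its z from the hinge axis; 40 mm opening between it and the plate's edge. Frame as point hinge. It can be pinched from above, fingers closing across it, and turns between them. Finger force on the device: under 90 N, so grip with 20 to 30 N
- brass_screw: knurled brass thumb screw, the mark to aim at: 22 mm diameter, 28 mm tall, standing in either slot of the base, about 90 mm from the swivel axis. Origin at the centre of its underside. Fixed.
- black_screw: the same screw in black plastic, in the other slot: not the mark. Fixed.
- spray_can: upright yellow-banded spray can, 44 mm diameter, 190 mm tall, loose, beside the plate's swing path (about 137 mm from the swivel axis). Origin at the centre of its underside. Leave alone.
- setting_bar: upright round steel setting bar, 46 mm diameter foot, 190 mm tall, loose, on the other side of the swing path. Origin at the centre of its underside. Leave alone.
- tool_stand: black slotted steel stand, 70 x 200 mm (x, y), with five turning tool holders upright in it, 165 mm tall in all, heavy, loose. Origin at the centre of its underside. Leave alone.
- stock_bin: blue open bin, 140 x 200 x 60 mm, with bar stock in it, loose. Origin at the centre of its underside. Leave alone.
- scraper: red-handled scraper lying flat along its x, 200 mm long, 28 mm high, loose. Origin under its middle. Leave alone.
- gauge_box: wooden gauge box, 60 x 110 x 35 mm, loose. Origin at the centre of its underside. Leave alone.
- v_block: ground steel V-block, 70 x 50 x 48 mm, loose. Origin at the centre of its underside. Leave alone.

How it is judged:
At the end, for the whole second after the job is handed in: The plate stands still at 30 degrees above level, within 4 degrees (joint tilt 0.454 to 0.594 rad), and the line of the white pointer passes within 7.5 mm of the brass screw's centre, pointer side towards the screw; nothing else on the bench has been shifted by more than 15 mm or tipped (value of joint tilt between 0.454 and 0.594 rad and y of brass_screw in the frame of pivot between -0.0075 and 0.0075 m and x of brass_screw in the frame of pivot below -0.05 m and velocity of joint tilt between -0.03 and 0.03 rad/s and velocity of joint turntable between -0.03 and 0.03 rad/s); the robot touches nothing.
It fails at once if anything else on the bench is shifted by more than 15 mm (distance of any of spray_can, setting_bar, tool_stand, stock_bin, scraper, gauge_box, v_block from where it was at the start of the episode above 0.015 m).
It fails at once if anything else on the bench is tipped (angle between any of spray_can, setting_bar, tool_stand, stock_bin, scraper, gauge_box, v_block's own z axis and vertical above 0.2 rad).
It fails at once if the fingers load the plate, its bar or the turntable with more than 90 N (contact force between the fingers and base above 90 N).
It also fails if it takes over 42 s, if anything falls off the work surface, if the arm or the gripper's body presses on something with over 40 N, if the wrist force passes 120 N, or if a joint passes its speed limit or range.

## Working session

There is one attempt and no reset: what is moved stays moved. The work goes in short steps, each a Python script; the robot and the scene stay as the last script left them, time stands still between calls to the robot, and variables do not carry over. Pictures are saved under pics/ and viewed, and the job is handed in when it is done.

```bash
mkdir -p pics; ls; python3 - <<'E'
from cell import env
import cv2, numpy as np
print(env.get_clock(), env.get_ee_pos(), env.get_tcp_rot(), env.get_width())
for n in ["scene","top"]:
    im=env.read_camera(n); cv2.imwrite(f"pics/{n}0.png",im[:,:,::-1])
    c=env.get_calibration(n); print(n,c)
    for t in ["pivot","hinge","bar","brass_screw","black_screw","spray_can","setting_bar","base"]:
        r=env.landmark_of(n,t); print(t,[(np.round(d["pixel"],1).tolist(),round(d["score"],2)) for d in r[:2]])
print(env.get_calibration("wrist"))
print(env.get_clock())
E
```

```text
pics
0.0 [ 0.17617076 -0.62487091  0.22549026] [-3.13904412e+00  7.28443938e-05  2.74894468e-01] 0.09295620523141823
scene {'mtx': array([[523.58883815,   0.        , 269.13534381],
       [  0.        , 523.58883815, 211.39872974],
       [  0.        ,   0.        ,   1.        ]]), 'rvec': array([ 1.92152196,  1.21804641, -0.60054055]), 'tvec': array([-0.26269102, -0.23513283,  1.69491016])}
pivot []
hinge [([241.9, 192.9], 0.94)]
bar [([250.9, 235.4], 0.74)]
brass_screw [([281.6, 222.4], 0.44)]
black_screw []
spray_can [([211.2, 259.0], 0.87)]
setting_bar [([292.4, 248.2], 0.89)]
base [([243.4, 230.0], 0.69)]
top {'mtx': array([[406.92312777,   0.        , 270.24311796],
       [  0.        , 406.92312777, 214.03310689],
       [  0.        ,   0.        ,   1.        ]]), 'rvec': array([ 2.16931813, -2.14322716,  0.14532067]), 'tvec': array([-0.02145526,  0.59113219,  0.89786707])}
pivot [([101.2, 207.4], 0.67)]
hinge [([268.1, 270.6], 0.86)]
bar [([294.7, 186.8], 0.97)]
brass_screw [([237.5, 235.4], 0.41)]
black_screw [([316.1, 258.1], 0.47)]
spray_can [([324.8, 221.2], 0.71), ([134.1, 306.8], 0.28)]
setting_bar [([238.1, 205.0], 0.83)]
base [([271.0, 252.9], 0.59)]
{'mtx': array([[325.1922621 ,   0.        , 282.87447011],
       [  0.        , 325.1922621 , 213.23710496],
       [  0.        ,   0.        ,   1.        ]]), 'hand_eye': array([[ 1.14455863e-04, -9.69885144e-01, -2.43562713e-01,
         6.74369896e-02],
       [ 9.99998790e-01,  4.88934711e-04, -1.47705198e-03,
         9.39794006e-04],
       [ 1.55165704e-03, -2.43562249e-01,  9.69884026e-01,
        -1.58201088e-01],
       [ 0.00000000e+00,  0.00000000e+00,  0.00000000e+00,
         1.00000000e+00]])}
0.9
```

View pics/scene0.png

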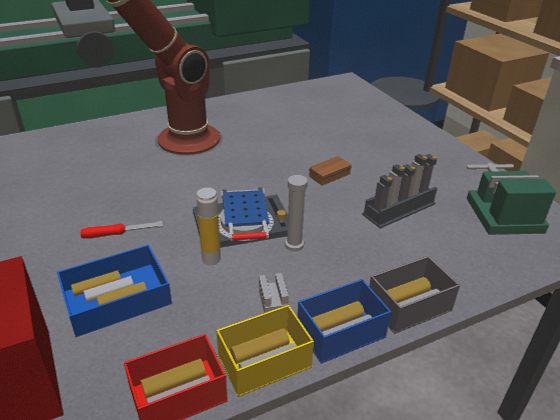

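View pics/top0.png

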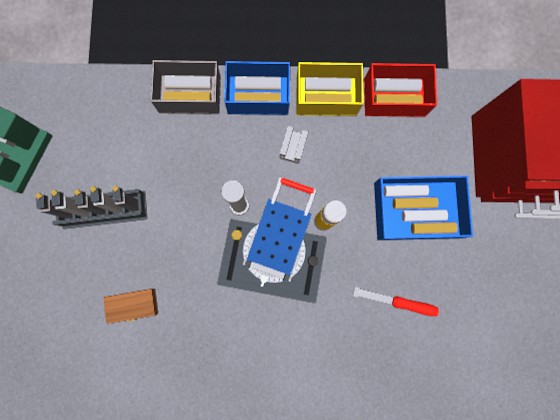

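```bash
python3 - <<'E'
import cv2
for n,(r0,r1,c0,c1) in {"scene0":(110,290,150,370),"top0":(150,310,180,390)}.items():
    im=cv2.imread(f"pics/{n}.png")[r0:r1,c0:c1]
    cv2.imwrite(f"pics/{n}z.png",cv2.resize(im,None,fx=3.3,fy=3.3,interpolation=cv2.INTER_CUBIC))
E
```

```text
(no output)
```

View pics/scene0z.png

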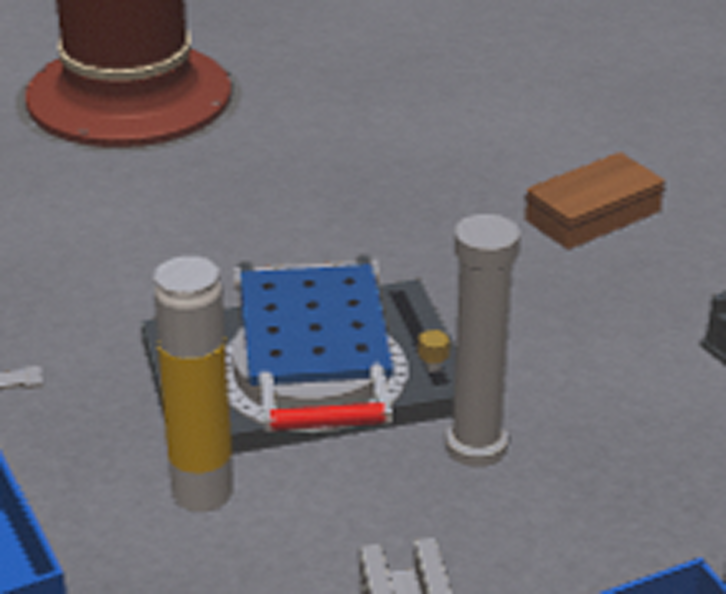

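View pics/top0z.png

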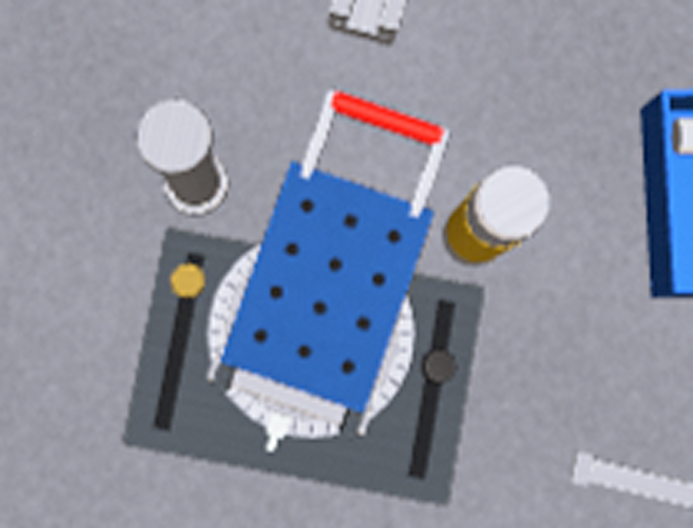

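The top view shows the plate near level, with the red bar at about (297,186). The brass screw is on the left at (237,235), the black screw is on the right, and the can is at (334,212) beside the bar. The scene view agrees. The next step is to turn these pixels into positions.

```bash
cat > h.py <<'E'
import cv2, numpy as np
from cell import env
def cam(n):
    c=env.get_calibration(n); R,_=cv2.Rodrigues(c["rvec"]); return c["mtx"],R,np.asarray(c["tvec"],float).ravel()
def ray(n,px):
    K,R,t=cam(n); d=R.T@np.linalg.solve(K,[px[0],px[1],1.]); return -R.T@t, d/np.linalg.norm(d)
def at_z(n,px,z):
    o,d=ray(n,px); return o+d*(z-o[2])/d[2]
def tri(a,b):
    A=np.zeros((3,3));B=np.zeros(3)
    for n,p in (a,b):
        o,d=ray(n,p);M=np.eye(3)-np.outer(d,d);A+=M;B+=M@o
    x=np.linalg.solve(A,B)
    return x,[np.linalg.norm((np.eye(3)-np.outer(d,d))@(x-o)) for o,d in (ray(*a),ray(*b))]
def proj(n,P):
    K,R,t=cam(n); q=(R@np.atleast_2d(P).T).T+t; q=q@K.T; return q[:,:2]/q[:,2:]
E
python3 - <<'E'
from h import *
np.set_printoptions(precision=4,suppress=True)
print("bar tri",tri(("top",[294.7,186.8]),("scene",[250.9,235.4])))
print("hinge tri",tri(("top",[268.1,270.6]),("scene",[241.9,192.9])))
print("hinge z.08",at_z("top",[268.1,270.6],.08),at_z("scene",[241.9,192.9],.08))
print("bar z.085",at_z("top",[296.5,186.3],.085),at_z("scene",[250.2,236],.085))
# by eye: screw tops z=.022+.028 or .028?  zoomed px/3.3+offset
f=lambda u,v:(180+u/3.3,150+v/3.3)
for n,p in dict(brass=(188,281),black=(440,366)).items(): print(n,f(*p),at_z("top",f(*p),.05))
print("base corners",[at_z("top",f(*p),.022)[:2] for p in ((168,230),(484,287),(450,503),(125,443))])
print("can top",at_z("top",f(512,203),.19),"foot tri lm",at_z("top",[324.8,221.2],0),at_z("scene",[211.2,259],0))
print("sbar top",at_z("top",f(175,136),.19),at_z("top",[238.1,205],0),at_z("scene",[292.4,248.2],0))
print("ptr tip",at_z("top",f(271,448),.047), "plate edge corners z.085",[at_z("top",f(*p),.085)[:2] for p in ((296,165),(432,210),(360,411),(222,363))])
print("bar ends",[at_z("top",f(*p),.085)[:2] for p in ((334,101),(441,135))])
E
```

```text
bar tri (array([ 0.6451, -0.0652,  0.095 ]), [np.float64(0.0016015051324682122), np.float64(0.0016015051324682077)])
hinge tri (array([ 0.4634, -0.0093,  0.0789]), [np.float64(0.0017851534765753493), np.float64(0.001785153476575328)])
hinge z.08 [ 0.4627 -0.011   0.08  ] [ 0.4655 -0.0083  0.08  ]
bar z.085 [ 0.6477 -0.0713  0.085 ] [ 0.6357 -0.0611  0.085 ]
brass (236.96969696969697, 235.15151515151516) [0.5409 0.0603 0.05  ]
black (313.33333333333337, 260.90909090909093) [ 0.4851 -0.112   0.05  ]
base corners [array([0.579 , 0.0774]), array([ 0.5413, -0.1463]), array([ 0.3917, -0.1218]), array([0.43  , 0.1036])]
can top [ 0.578  -0.1389  0.19  ] foot tri lm [ 0.5807 -0.1452  0.    ] [ 0.5796 -0.137  -0.    ]
sbar top [0.6153 0.059  0.19  ] [0.6173 0.063  0.    ] [0.625 0.054 0.   ]
ptr tip [0.4288 0.0019 0.047 ] plate edge corners z.085 [array([ 0.6163, -0.0126]), array([ 0.5873, -0.1031]), array([ 0.4549, -0.0561]), array([0.4848, 0.0342])]
bar ends [array([ 0.6601, -0.0375]), array([ 0.6378, -0.1091])]
```

```bash
cat >> h.py <<'E'
from scipy.spatial.transform import Rotation as Ro
def wray(px,pos,rpy):
    c=env.get_calibration("wrist");K=c["mtx"];H=c["hand_eye"]
    u=(np.array(px)-[K[0,2],K[1,2]])/K[0,0]; r=np.hypot(*u); d=np.array([*(u/r*np.sin(r)),np.cos(r)])
    R=Ro.from_euler("xyz",rpy).as_matrix()
    return pos+R@H[:3,3], R@H[:3,:3]@d
def w_at_z(px,pos,rpy,z):
    o,d=wray(px,pos,rpy); return o+d*(z-o[2])/d[2]
AX=np.array([.5077,-.0255]); PHI0=-.34
def barpt(phi,t):
    r=.192*np.cos(t)-.005*np.sin(t)-.045; return np.array([*(AX+r*np.array([np.cos(phi),np.sin(phi)])),.08+.192*np.sin(t)+.005*np.cos(t)])
def tcp(phi,t): return barpt(phi,t)-[0,0,.011], [np.pi,0,phi+np.pi/2]
E
python3 - <<'E'
from h import *
np.set_printoptions(precision=4,suppress=True)
for ph,t,dz in [(-.34,0,.2),(-.34,0,0),(-.34,.5,0),(-.34,1.1,0),(-.9,1.1,0),(-1.4,1.1,0),(-1.94,1.1,0),(-1.94,.524,0),(-1.94,.524,.15)]:
    p,o=tcp(ph,t); p=p+[0,0,dz]; print(ph,t,p,env.ik(p,o))
p0=env.get_ee_pos()
env.line_to([p0[0],p0[1],.33],rate=.2)
p,o=tcp(-.34,0); env.reach([p[0],p[1],.33],o)
pos,rot=env.get_ee_pos(),env.get_tcp_rot(); print(pos,rot,env.get_clock())
im=env.read_camera("wrist"); cv2.imwrite("pics/w1.png",im[:,:,::-1])
for t,z in dict(bar=.085,hinge=.08,brass_screw=.022,black_screw=.022,spray_can=0,setting_bar=0,pivot=.045).items():
    for d in env.landmark_of("wrist",t)[:1]: print(t,np.round(d["pixel"],1),round(d["score"],2),w_at_z(d["pixel"],pos,rot,z))
E
```

```text
-0.34 0 [ 0.6463 -0.0745  0.274 ] [ 0.3293  0.6145 -0.4552  1.3404  0.2706  1.2476 -0.479 ]
-0.34 0 [ 0.6463 -0.0745  0.074 ] [ 0.2541  0.7971 -0.3048  1.5689  0.2975  0.8216 -0.5082]
-0.34 0.5 [ 0.6219 -0.0659  0.1654] [ 0.2858  0.6598 -0.3663  1.5682  0.2705  0.964  -0.5053]
-0.34 1.1 [ 0.5432 -0.0381  0.2424] [ 0.3095  0.4618 -0.4191  1.7011  0.2139  1.0241 -0.5224]
-0.9 1.1 [ 0.5311 -0.055   0.2424] [ 0.2658  0.4318 -0.2979  1.7318  0.1465  0.9998 -0.9858]
-1.4 1.1 [ 0.5141 -0.0626  0.2424] [ 0.2193  0.3996 -0.1999  1.7758  0.0935  0.9754 -1.4178]
-1.94 1.1 [ 0.4941 -0.0606  0.2424] [ 0.1579  0.3646 -0.1104  1.8289  0.0483  0.9507 -1.9133]
-1.94 0.524 [ 0.4649 -0.1362  0.1694] [ 0.2117  0.4361  0.0399  1.9644 -0.0249  0.7416 -1.6738]
-1.94 0.524 [ 0.4649 -0.1362  0.3194] [ 0.3145  0.2705 -0.0983  1.7328  0.0289  1.1396 -1.7323]
[ 0.6462 -0.0763  0.3299] [3.1415 0.001  1.2282] 4.1333
bar [286.2 183.5] 0.56 [ 0.6519 -0.074   0.085 ]
hinge [141.2 186.6] 0.97 [ 0.4661 -0.0104  0.08  ]
brass_screw [184.4 115.3] 0.79 [0.5439 0.0631 0.022 ]
black_screw [192.6 236.1] 0.56 [ 0.4858 -0.1111  0.022 ]
spray_can [67.9 34.1] 0.58 [0.3801 0.305  0.    ]
setting_bar [234.6  98.2] 0.58 [0.6194 0.0616 0.    ]
```

View pics/w1.png

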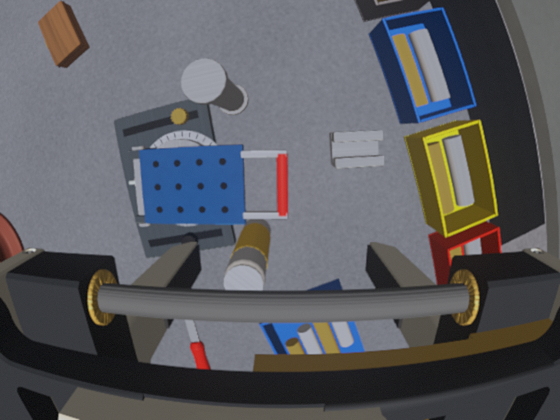

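```bash
python3 - <<'E'
from h import *
np.set_printoptions(precision=4,suppress=True)
pos,rot=env.get_ee_pos(),env.get_tcp_rot()
print("w bar",w_at_z([282.3,184.3],pos,rot,.085),"brass top",w_at_z([178.5,115.5],pos,rot,.05))
rs=[wray([282.3,184.3],pos,rot),ray("top",[297.4,185.8]),ray("scene",[249.5,236])]
A=np.zeros((3,3));B=np.zeros(3)
for o,d in rs: M=np.eye(3)-np.outer(d,d);A+=M;B+=M@o
x=np.linalg.solve(A,B); print("tri",x,[np.linalg.norm(np.cross(x-o,d)) for o,d in rs])
x=np.linalg.lstsq(sum(np.eye(3)-np.outer(d,d) for o,d in rs[:2]),sum((np.eye(3)-np.outer(d,d))@o for o,d in rs[:2]),rcond=None)[0];print(x)
E
```

```text
w bar [ 0.6471 -0.0715  0.085 ] brass top [0.5432 0.0633 0.05  ]
tri [ 0.6475 -0.0702  0.0966] [np.float64(0.00043349156262815526), np.float64(0.0025253883850207283), np.float64(0.0021060958902565986)]
[ 0.6476 -0.0719  0.0893]
```

```bash
python3 - <<'E'
from h import *
np.set_printoptions(precision=4,suppress=True)
o=[np.pi,0,-.34+np.pi/2]
env.grip(.044,25)
env.line_to([.647,-.073,.20],rate=.15,orientation=o)
print(env.line_to([.647,-.073,.079],rate=.08,threshold=8), env.get_ee_pos(),env.get_force())
f0=env.get_force()
im=env.read_camera("wrist"); cv2.imwrite("pics/w2.png",im[:,:,::-1])
im=env.read_camera("scene"); cv2.imwrite("pics/s2.png",cv2.resize(im[110:290,150:370,::-1],None,fx=3,fy=3))
env.grip(.010,25); print(env.get_width(),env.get_force()-f0,env.get_ee_pos(),env.get_clock())
im=env.read_camera("wrist"); cv2.imwrite("pics/w3.png",im[:,:,::-1])
E
```

```text
False [ 0.6474 -0.073   0.0796] [-0.1346  0.1331 -0.4004]
0.0132933704139957 [-1.2483 -0.1393  1.6856] [ 0.6464 -0.0728  0.0789] 8.85
```

View pics/w2.png

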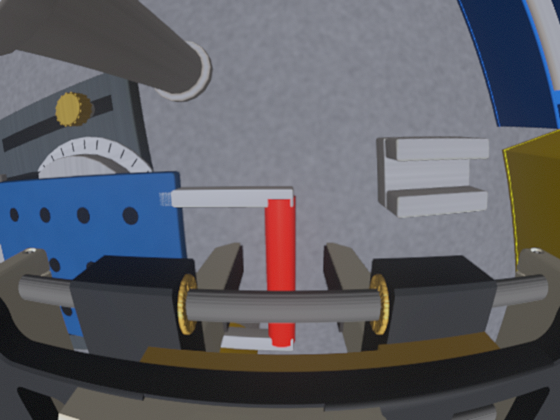

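View pics/s2.png

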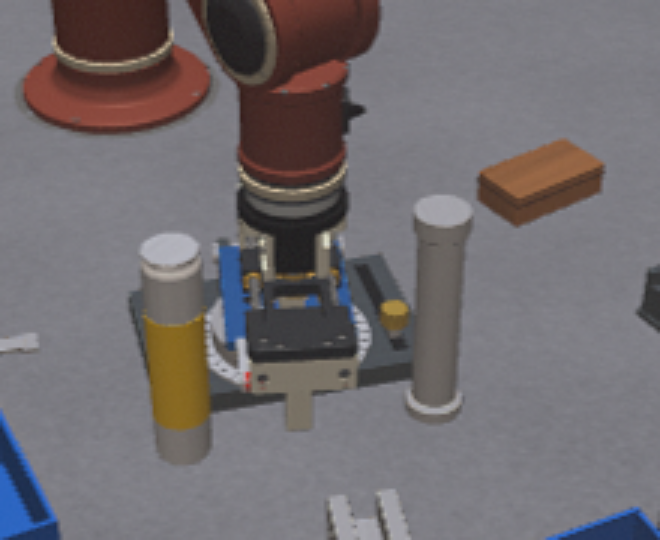

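View pics/w3.png

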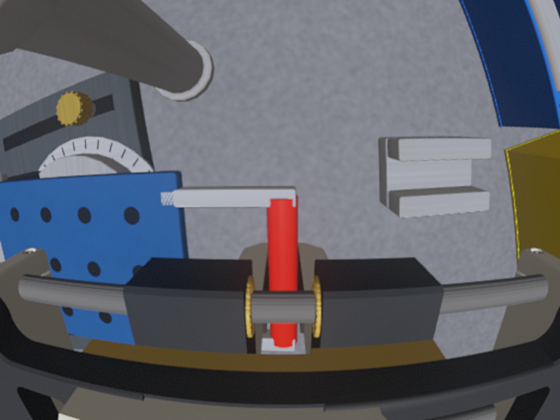

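```bash
python3 - <<'E'
from h import *
np.set_printoptions(precision=4,suppress=True)
pos,rot=env.get_ee_pos(),env.get_tcp_rot()
for z in (.08,.085,.09,.095,.1):
    a=w_at_z([283,199],pos,rot,z);b=w_at_z([284.5,346.5],pos,rot,z); print(z,np.linalg.norm(a-b),a,b,
     "plate outer corner",w_at_z([178.5,172],pos,rot,z))
print(proj("top",[.6465,-.073,.085]),proj("top",[.6465,-.073,.095]),proj("scene",[.6465,-.073,.085]),proj("scene",[.6465,-.073,.095]))
E
python3 - <<'E'
import cv2
im=cv2.imread("pics/w3.png")[160:360,140:320]; cv2.imwrite("pics/w3z.png",cv2.resize(im,None,fx=3,fy=3,interpolation=2))
E
```

```text
0.08 0.08857499321800015 [ 0.6586 -0.0405  0.08  ] [ 0.6299 -0.1243  0.08  ] plate outer corner [ 0.6138 -0.0098  0.08  ]
0.085 0.08575547319697553 [ 0.659  -0.0396  0.085 ] [ 0.6312 -0.1207  0.085 ] plate outer corner [ 0.6156 -0.0098  0.085 ]
0.09 0.08293595317595087 [ 0.6593 -0.0386  0.09  ] [ 0.6325 -0.1171  0.09  ] plate outer corner [ 0.6173 -0.0098  0.09  ]
0.095 0.08011643315492623 [ 0.6596 -0.0377  0.095 ] [ 0.6337 -0.1135  0.095 ] plate outer corner [ 0.6191 -0.0098  0.095 ]
0.1 0.0772969131339016 [ 0.66   -0.0367  0.1   ] [ 0.635  -0.1098  0.1   ] plate outer corner [ 0.6209 -0.0098  0.1   ]
[[297.2558 186.8439]] [[297.5821 185.9462]] [[247.2381 240.2578]] [[247.1789 236.7301]]
```

View pics/w3z.png

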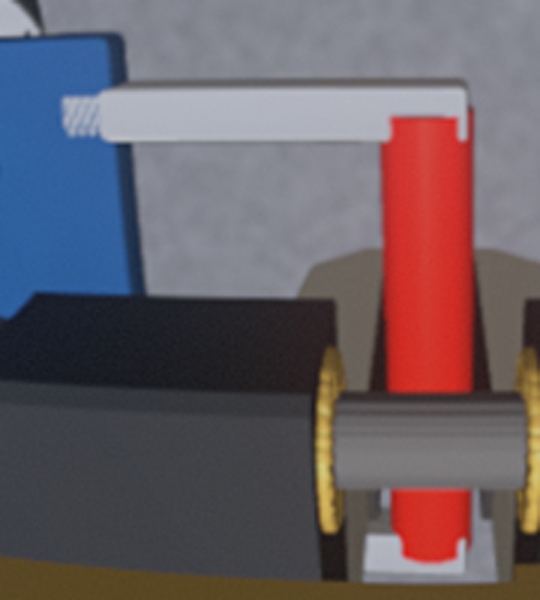

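```bash
cat >> h.py <<'E'
def rel(t): return np.array([.192*np.cos(t)-.005*np.sin(t), .192*np.sin(t)+.005*np.cos(t)])
E
python3 - <<'E'
from h import *
np.set_printoptions(precision=4,suppress=True)
phi=-.336; u=np.array([np.cos(phi),np.sin(phi)]); p0=np.array([.6466,-.0731,.0791]); t0=.03
f0=np.array([-.135,.133,-.4])
for t in (.1,.2,.3,.4):
    d=rel(t)-rel(t0); p=p0+[*(u*d[0]),d[1]]
    env.line_to(p,rate=.08)
    f=env.get_force()-f0; fr=f[:2]@u; e=np.array([np.cos(t),np.sin(t)]); n=np.array([-np.sin(t),np.cos(t)]); F=np.array([fr,f[2]])
    print(t,"F",f,"axial",F@e,"tang",F@n,"w",env.get_width(),"err",env.get_ee_pos()-p)
print(env.get_clock())
im=env.read_camera("wrist"); cv2.imwrite("pics/w4.png",im[:,:,::-1])
im=env.read_camera("scene"); cv2.imwrite("pics/s4.png",cv2.resize(im[110:290,150:370,::-1],None,fx=3,fy=3))
E
```

```text
0.1 F [-3.3878  0.5676  0.9739] axial -3.271321070089605 tang 1.3070664785567059 w 0.013325792282412968 err [-0.0008  0.0002  0.0005]
0.2 F [-5.3131  0.665   1.9517] axial -4.743194470042757 tang 2.9528669080947054 w 0.013315665692666505 err [-0.0014  0.0003  0.0011]
0.3 F [-5.6807  1.3642 -0.1867] axial -5.608373751634115 tang 1.539438593234043 w 0.013127359082642034 err [-0.0018  0.0004  0.0013]
0.4 F [-6.8994  1.7891 -1.4471] axial -7.106250518666924 tang 1.433378984498523 w 0.01339632073680257 err [-0.0023  0.0005  0.0016]
10.3917
```

View pics/w4.png

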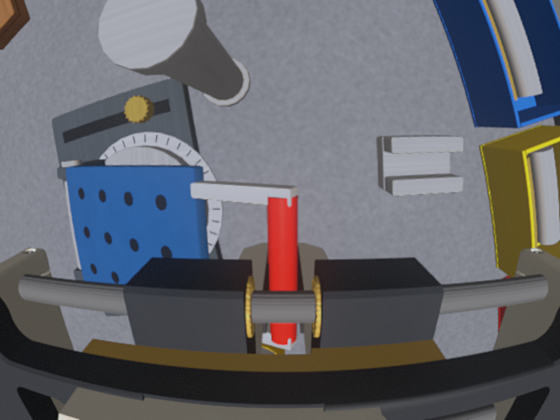

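View pics/s4.png

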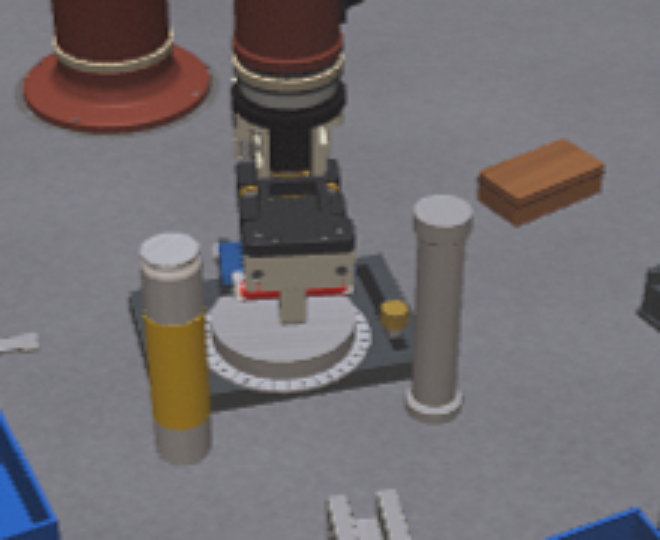

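```bash
python3 - <<'E'
from h import *
np.set_printoptions(precision=4,suppress=True)
phi=-.336; u=np.array([np.cos(phi),np.sin(phi)]); p0=np.array([.6466,-.0731,.0791]); t0=.03
f0=np.array([-.135,.133,-.4]); off=np.array([-.0015,0.])
for t in (.5,.6,.7,.8,.9,1.0,1.1):
    d=rel(t)-rel(t0)+off; p=p0+[*(u*d[0]),d[1]]
    env.line_to(p,rate=.08)
    f=env.get_force()-f0; fr=f[:2]@u; e=np.array([np.cos(t),np.sin(t)]); n=np.array([-np.sin(t),np.cos(t)]); F=np.array([fr,f[2]])
    print(t,"F",f,"axial",F@e,"tang",F@n,"w",env.get_width(),"err",env.get_ee_pos()-p)
    off=off+.0002*(F@e)*e
    if np.linalg.norm(f)>25: break
print(off,env.get_ee_pos(),env.get_clock())
im=env.read_camera("wrist"); cv2.imwrite("pics/w5.png",im[:,:,::-1])
im=env.read_camera("scene"); cv2.imwrite("pics/s5.png",cv2.resize(im[110:290,150:370,::-1],None,fx=3,fy=3))
E
```

```text
0.5 F [-7.0238  0.9664 -0.8444] axial -6.503758459653951 tang 2.590838934908975 w 0.013256731913069473 err [-0.0015  0.0003  0.0022]
0.6 F [-5.3435 -0.76    0.1066] axial -3.8965046059016877 tang 2.7949415501263792 w 0.013091481211287124 err [-0.0002 -0.0002  0.0022]
0.7 F [-1.4857 -2.0552  3.0901] axial 1.436161740285048 tang 2.8305230602639724 w 0.013477666291936634 err [ 0.0008 -0.0005  0.002 ]
0.8 F [ 0.1217 -3.7291  5.5274] axial 4.901834903706575 tang 2.8865606855353203 w 0.013447448118991144 err [ 0.001  -0.0006  0.0014]
0.9 F [ 0.2908 -4.6812  6.4652] axial 6.194495922701493 tang 2.5947383253837204 w 0.013551240610257222 err [ 0.0007 -0.0006  0.0008]
1.0 F [ 0.0856 -4.4078  4.3895] axial 4.522499386129975 tang 1.0807375897285176 w 0.01336042354098009 err [ 0.     -0.0004  0.0002]
1.1 F [ 1.0964 -4.6049  3.6685] axial 4.427575288180731 tang -0.611573935780381 w 0.01306867093480822 err [-0.0004 -0.0003 -0.0001]
[-0.0007  0.0023] [ 0.5422 -0.0371  0.2432] 13.2417
```

View pics/w5.png

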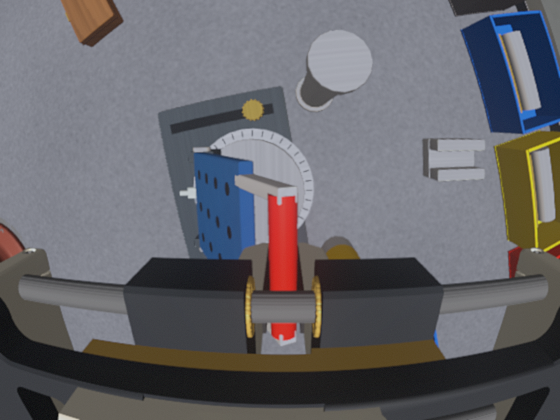

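View pics/s5.png

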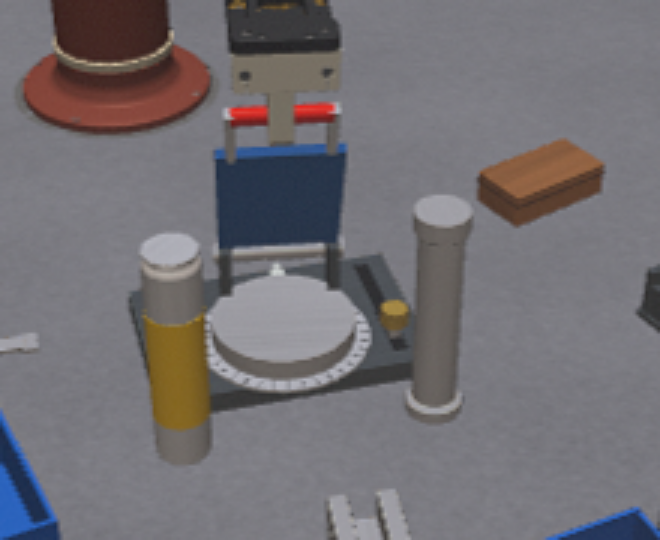

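```bash
python3 - <<'E'
from h import *
np.set_printoptions(precision=4,suppress=True)
f0=np.array([-.135,.133,-.4]); r=.0366; z=.2432
P=np.linspace(-.336,-1.95,10)[1:]
for ph in P:
    p=np.array([*(AX+r*np.array([np.cos(ph),np.sin(ph)])),z])
    env.line_to(p,rate=.02,orientation=[np.pi,0,ph+np.pi/2])
    f=env.get_force()-f0
    print(round(ph,3),"F",f,"M",env.get_moment(),"w",env.get_width(),"err",env.get_ee_pos()-p)
    if np.linalg.norm(f)>25: break
print(env.get_tcp_rot(),env.get_clock())
for n in ("wrist","scene","top"):
    im=env.read_camera(n)[:,:,::-1]; cv2.imwrite(f"pics/{n}6.png",im if n=="wrist" else cv2.resize(im[110:290,150:370] if n=="scene" else im[150:310,180:390],None,fx=3,fy=3))
E
```

```text
-0.515 F [ 1.8851 -0.7717  2.0849] M [-0.1662 -0.6168  0.2393] w 0.013280576792220649 err [ 0.0004  0.0019 -0.    ]
-0.695 F [2.3102 0.5806 1.7622] M [ 0.2318 -0.5251  0.1946] w 0.013098736681561597 err [ 0.0001  0.0015 -0.0001]
-0.874 F [1.697  3.9251 1.7854] M [ 0.6491 -0.3838  0.1687] w 0.013393507854020421 err [-0.0001  0.0013 -0.    ]
-1.053 F [1.7548 4.7795 1.4898] M [ 0.9312 -0.4535  0.1417] w 0.01314206376305173 err [-0.0002  0.0013 -0.0001]
-1.233 F [ 2.1237  4.7465 -0.4256] M [ 0.8937 -0.4942  0.1217] w 0.013504626414130163 err [-0.0001  0.0011 -0.0003]
-1.412 F [ 2.5741  5.0063 -0.7892] M [ 0.8456 -0.5324  0.0953] w 0.013181161714872368 err [-0.0001  0.001  -0.0004]
-1.591 F [ 3.939   5.5194 -1.1122] M [ 0.859  -0.585   0.1539] w 0.013406906720185793 err [-0.0001  0.001  -0.0005]
-1.771 F [ 2.9127  3.9921 -0.7054] M [ 0.8602 -0.5534  0.1224] w 0.013272596434190117 err [-0.0001  0.0009 -0.0006]
-1.95 F [ 2.7781  3.4112 -2.384 ] M [ 0.7619 -0.574   0.1693] w 0.012928498184095005 err [-0.0002  0.0008 -0.0007]
[-3.141   0.0015 -0.3771] 17.6583
```

View pics/wrist6.png

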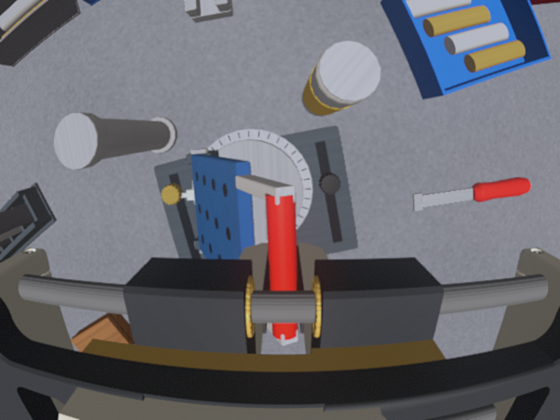

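View pics/scene6.png

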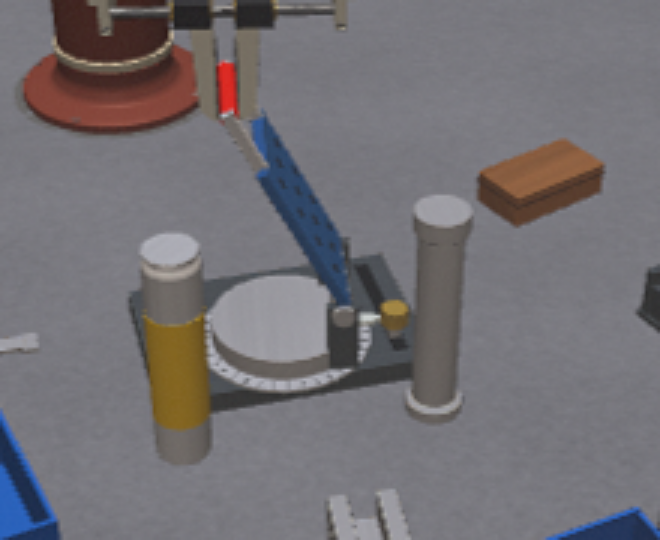

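View pics/top6.png

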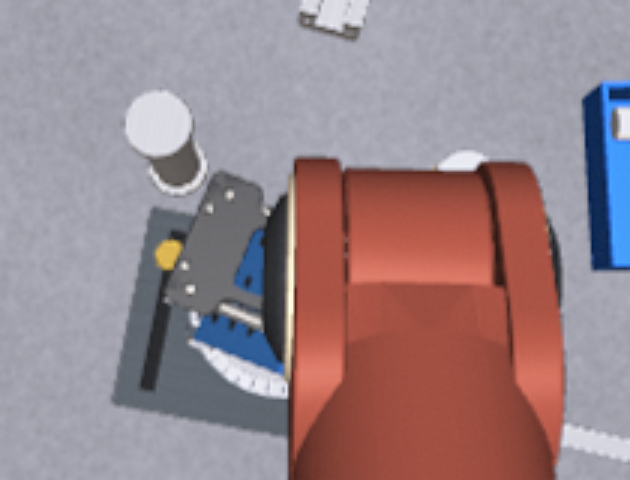

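```bash
python3 - <<'E'
from h import *
np.set_printoptions(precision=4,suppress=True)
pos,rot=env.get_ee_pos(),env.get_tcp_rot()
tip=w_at_z([184.5,194.5],pos,rot,.047); s=w_at_z([171,194.5],pos,rot,.05); print("tip",tip,"screw",s)
print("angle screw from AX",np.arctan2(*(s[:2]-AX)[::-1])-np.pi,"tip",np.arctan2(*(tip[:2]-AX)[::-1])-np.pi,"r",np.linalg.norm(tip[:2]-AX),np.linalg.norm(s[:2]-AX))
phi=-1.95; u=np.array([np.cos(phi),np.sin(phi)]); p0=np.array([*(AX+.0366*u),.2432]); t0=1.1
f0=np.array([-.135,.133,-.4]); off=np.zeros(2)
for t in (1.0,.9,.8,.7,.6,.524):
    d=rel(t)-rel(t0)+off; p=p0+[*(u*d[0]),d[1]]
    env.line_to(p,rate=.08)
    f=env.get_force()-f0; fr=f[:2]@u; e=np.array([np.cos(t),np.sin(t)]); n=np.array([-np.sin(t),np.cos(t)]); F=np.array([fr,f[2]])
    print(t,"F",f,"axial",F@e,"tang",F@n,"lat",f[:2]@[-u[1],u[0]],"err",env.get_ee_pos()-p)
    off=off+.0002*(F@e)*e
    if np.linalg.norm(f)>25: break
print(off,env.get_ee_pos(),env.get_tcp_rot(),env.get_clock())
for n in ("wrist","scene"):
    im=env.read_camera(n)[:,:,::-1]; cv2.imwrite(f"pics/{n}7.png",im if n=="wrist" else cv2.resize(im[110:290,150:370],None,fx=3,fy=3))
E
```

```text
tip [0.5357 0.0455 0.047 ] screw [0.5421 0.0596 0.05  ]
angle screw from AX -1.9553294366238854 tip -1.946702991312624 r 0.07631082589600059 0.09183148182341591
1.0 F [ 3.8282  1.4325 -6.4877] axial -6.943903865963888 tang -1.1930656776720172 lat 3.0259169811778728 err [-0.0003 -0.0005 -0.001 ]
0.9 F [ 3.2973 -0.6442 -3.1194] axial -2.830315336044942 tang -1.4516906713788682 lat 3.301513982082286 err [-0.0004 -0.0015 -0.0004]
0.8 F [ 2.156  -2.8607 -0.4783] axial 0.9523043753428615 tang -1.6670642514577652 lat 3.0617679938665026 err [-0.0004 -0.0012 -0.0001]
0.7 F [ 2.2205 -2.1111 -1.6551] axial -0.19493026315376025 tang -1.9997602487064388 lat 2.8442475769433324 err [-0.0004 -0.0003 -0.0003]
0.6 F [ 1.5626 -0.8925 -2.5716] axial -1.2451663351730262 tang -2.2639187658190223 lat 1.7819261417139096 err [-0.0004 -0.     -0.0005]
0.524 F [ 1.846  -1.7612 -4.2325] axial -1.2928575555480102 tang -4.141300832762536 lat 2.36677319009933 err [-0.0006 -0.0001 -0.0006]
[-0.0014 -0.0018] [ 0.464  -0.1338  0.1679] [ 3.141   0.0016 -0.3792] 20.1
```

View pics/wrist7.png

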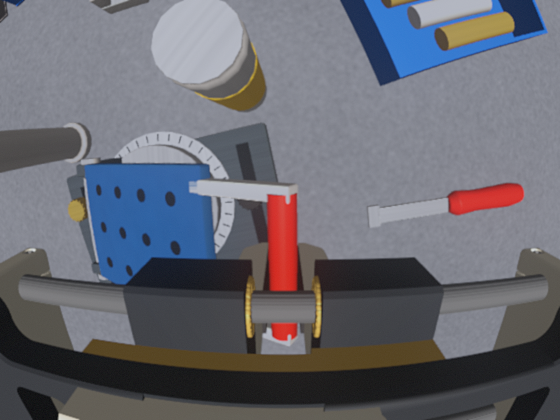

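View pics/scene7.png

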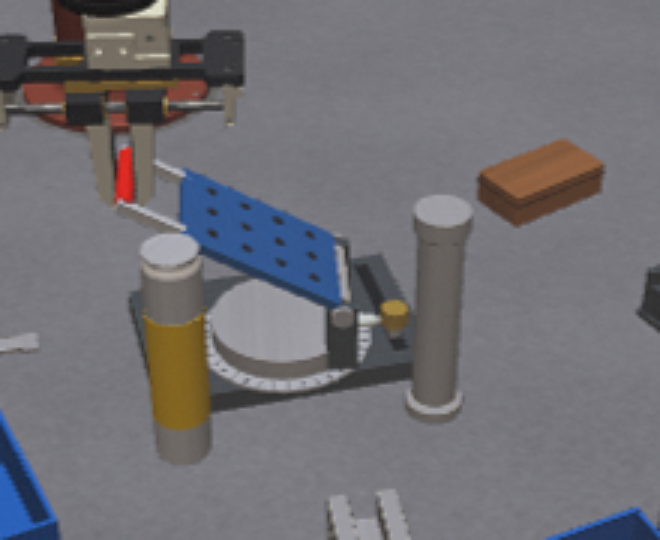

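```bash
python3 - <<'E'
from h import *
np.set_printoptions(precision=4,suppress=True)
for t in (.45,.524,.6): print(t,(proj("scene",barpt(-1.95,t))-[150,110])*3)
env.grip(.036); print(env.get_width(),env.get_force())
p=env.get_ee_pos(); env.line_to(p+[0,0,.05],rate=.08); env.line_to(p+[0,0,.14],rate=.15)
q=env.get_q()
env.reach([.45,-.36,.32],[np.pi,0,-.38])
print(env.get_clock())
for n in ("wrist","scene","top"):
    im=env.read_camera(n)[:,:,::-1]; cv2.imwrite(f"pics/{n}8.png",im if n=="wrist" else cv2.resize(im[110:290,150:370] if n=="scene" else im[150:310,180:390],None,fx=3.3,fy=3.3,interpolation=2))
    for t in ("bar","hinge","pivot","brass_screw","spray_can","setting_bar"):
        for d in env.landmark_of(n,t)[:1]: print(n,t,np.round(d["pixel"],1),round(d["score"],2))
print(env.get_ee_pos(),env.get_tcp_rot(),env.get_clock())
E
```

```text
0.45 [[111.4288 192.4933]]
0.524 [[119.2799 178.5854]]
0.6 [[128.7247 164.7474]]
0.03577645119121721 [0.2966 0.1757 0.0093]
23.2333
wrist bar [ 95.3 265.5] 0.67
wrist hinge [ 46.4 235.7] 0.88
wrist pivot [ 77.6 229.6] 0.79
wrist brass_screw [ 47.4 223.6] 0.45
wrist spray_can [120.3 157. ] 0.97
wrist setting_bar [ 36.6 189.7] 0.68
scene bar [193.8 168.1] 0.61
scene hinge [259.9 202.9] 0.83
scene pivot [244.6 212. ] 0.81
scene brass_screw [284.4 219.2] 0.46
scene spray_can [213.4 260.1] 0.61
scene setting_bar [291.6 249.2] 0.82
top bar [330.3 269.9] 0.86
top hinge [252.8 244.7] 0.56
top pivot [239.8 203.7] 0.52
top brass_screw [235.3 236. ] 0.4
top spray_can [324.6 224.3] 0.77
top setting_bar [238.3 203.7] 0.57
[ 0.45 -0.36  0.32] [-3.1416  0.0001 -0.3801] 24.2833
```

View pics/wrist8.png

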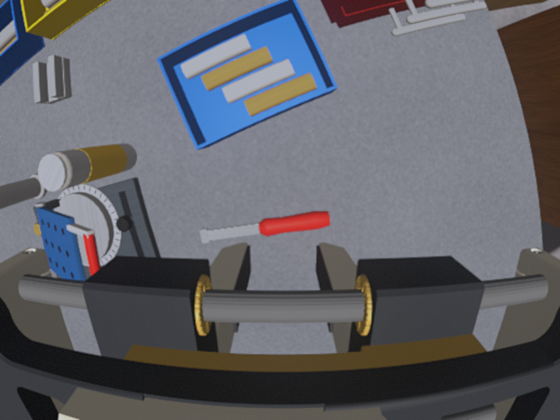

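View pics/scene8.png

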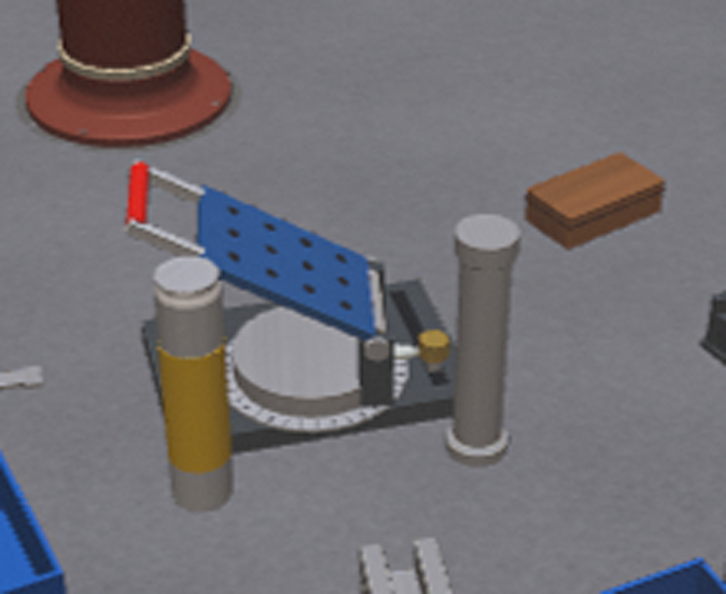

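View pics/top8.png

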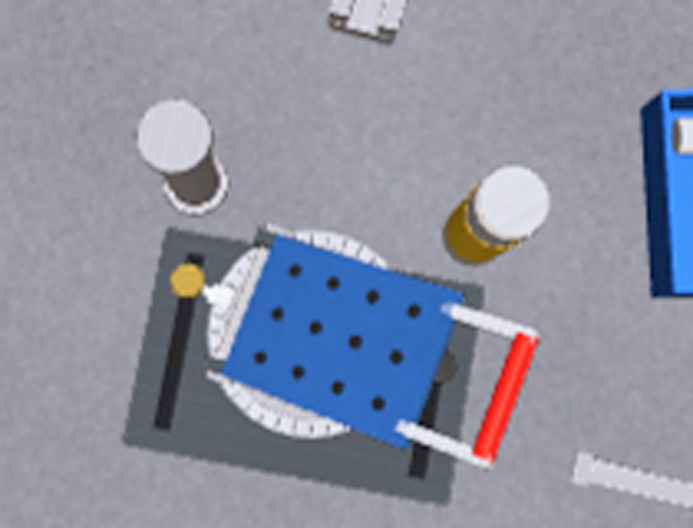

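```bash
cat > fit.py <<'E'
from h import *
from scipy.optimize import least_squares
np.set_printoptions(precision=4,suppress=True)
T=lambda u,v:np.array([180+u/3.3,150+v/3.3]); S=lambda u,v:np.array([150+u/3.3,110+v/3.3])
cams={n:cam(n) for n in("top","scene")}
def pr(n,P):
    K,R,t=cams[n]; q=K@(R@P+t); return q[:2]/q[2]
def bp(ax,phi,t,x,y,z):
    u=np.array([np.cos(phi),np.sin(phi)]);v=np.array([-u[1],u[0]])
    r=x*np.cos(t)-z*np.sin(t)-.045; return np.array([*(ax+r*u+y*v),.08+x*np.sin(t)+z*np.cos(t)])
def res(p):
    ax=p[:2];yaw,ph0,t0,ph1,t1=p[2:7]; sh={"top":p[7:9],"scene":p[9:11]}; can,sb,scr=p[11:13],p[13:15],p[15:17]
    c,s=np.cos(yaw),np.sin(yaw); B=lambda x,y,z:np.array([*(ax+[c*x-s*y,s*x+c*y]),z])
    o=[]
    def add(n,P,m): o.extend(pr(n,P)+sh[n]-m)
    for (x,y),m in {(.055,.115):(168,230),(.055,-.115):(484,287),(-.1,-.115):(450,503),(-.1,.115):(125,443)}.items(): add("top",B(x,y,.022),T(*m))
    add("scene",B(-.1,.115,.022),S(415,283)); add("scene",B(-.1,-.115,.022),S(145,327))
    for ph,t,tm,sm in((ph0,t0,((334,101),(441,135)),((385,410),(272,417))),(ph1,t1,((526,338),(485,456)),((136,222),(141,165)))):
        for y,a,b in zip((.034,-.034),tm,sm):
            P=bp(ax,ph,t,.192,y,.005); add("top",P,T(*a)); add("scene",P,S(*b))
    for xy,z,a,b in((can,.19,(512,203),(189,272)),(sb,.19,(175,136),(487,231)),(scr,.05,(188,281),(434,338))):
        P=np.array([*xy,z]); add("top",P,T(*a)); add("scene",P,S(*b))
    add("top",bp(ax,ph0,0,-.04,0,-.033),T(271,448)); 
    o.extend(p[7:11]*.4)   # calibration prior
    return np.array(o)
x0=np.array([.5077,-.0255,-.167,-.336,.03,-1.95,.53,0,0,0,0,.58,-.14,.617,.06,.542,.06])
r=least_squares(res,x0,loss="soft_l1"); p=r.x
print("ax",p[:2],"yaw,ph0,t0,ph1,t1",p[2:7],"shifts",p[7:11],"can",p[11:13],"sb",p[13:15],"scr",p[15:17])
print("std",np.sqrt(np.diag(np.linalg.pinv(r.jac.T@r.jac)))[2:7]*np.sqrt(2*r.cost/(len(r.fun)-17)), "res",np.round(res(p),1))
d=p[15:17]-p[:2];u=np.array([np.cos(p[5]),np.sin(p[5])]);print("screw in pivot x,y",d@u,d@[-u[1],u[0]])
E
python3 fit.py
```

```text
ax [ 0.5095 -0.0259] yaw,ph0,t0,ph1,t1 [-0.1673 -0.3263  0.0852 -1.9417  0.5489] shifts [0.0902 0.6694 1.4131 0.5356] can [ 0.5792 -0.1384] sb [0.6165 0.0594] scr [0.5421 0.0608]
std [0.0086 0.0113 0.0114 0.0159 0.0125] res [-0.3 -1.   1.  -0.7  0.4  0.6 -0.2  0.6  1.2 -1.1 -2.1 -1.4  1.7 -0.2
 -2.2  0.  -1.1 -0.3  0.9 -0.  -0.3  1.   0.4 -0.1 -0.5 -1.4  0.1  1.5
 -0.2  0.1 -0.1  0.2 -0.1  0.1 -0.1  0.3 -0.1  0.1 -0.1  0.4  0.3  0.6
  0.   0.3  0.6  0.2]
screw in pivot x,y -0.09257067896613763 -0.0010878634548863416
```

```bash
python3 - <<'E'
from h import *
np.set_printoptions(precision=4,suppress=True)
env.grip(0.0,10)
env.reach([.464,-.135,.27],[np.pi,0,-.38])
env.line_to([.464,-.135,.225],rate=.1); env.hold(.2)
f0=env.get_force(); pos,rot=env.get_ee_pos(),env.get_tcp_rot()
im=env.read_camera("wrist"); cv2.imwrite("pics/w9.png",im[:,:,::-1])
hit=env.line_to([.464,-.135,.1955],rate=.02,threshold=2.0)
print(hit,env.get_ee_pos(),env.get_force()-f0,env.get_width(),env.get_clock(),pos)
E
```

```text
True [ 0.4639 -0.135   0.1958] [ 1.1044 -0.3202  2.6705] 0.0007040274158063241 28.1917 [ 0.4645 -0.1352  0.2257]
```

View pics/w9.png

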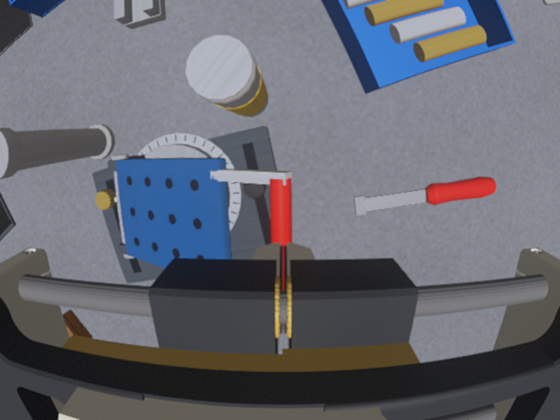

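```bash
python3 - <<'E'
from h import *
p=env.get_ee_pos(); env.line_to(p+[0,0,.12],rate=.12)
env.reach([.45,-.36,.32],[np.pi,0,-.38]); env.hold(.3)
for n in ("scene","top"):
    a=env.read_camera(n)[:,:,::-1]; cv2.imwrite(f"pics/{n}10f.png",a)
    cv2.imwrite(f"pics/{n}10.png",cv2.resize(a[110:290,150:370] if n=="scene" else a[150:310,180:390],None,fx=3.3,fy=3.3,interpolation=2))
print(env.get_clock(),env.get_force())
for n in("scene","top"):
    a=cv2.imread(f"pics/{n}8.png").astype(int);b=cv2.imread(f"pics/{n}10.png").astype(int); d=abs(a-b).max(2)>60; print(n,d.sum())
E
```

```text
30.65 [ 1.2955666  -0.305755    0.25496036]
scene 0
top 70
```

View pics/top10.png

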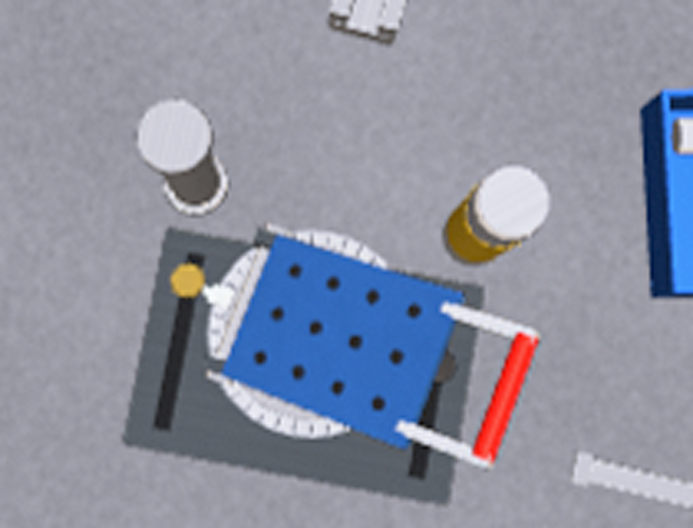

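View pics/scene10f.png

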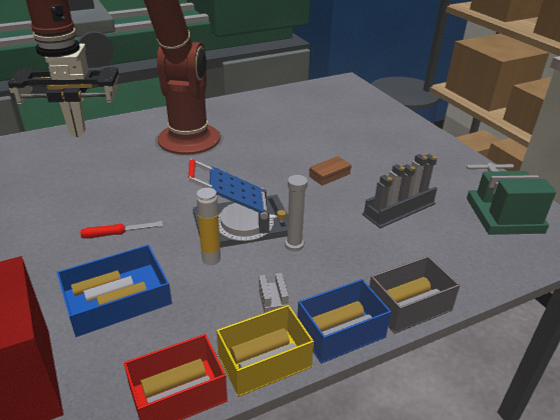

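```bash
python3 - <<'E'
from h import *
f=lambda u,v:(180+u/3.3,150+v/3.3)
a,b=at_z("top",f(526,338),.181),at_z("top",f(485,456),.181); d=(a-b)[:2]; print(np.arctan2(d[1],d[0])-np.pi/2, np.linalg.norm(d))
env.close_job(); print(env.get_clock())
E
```

```text
-1.9144072578492421 0.07235567559930023
the job is handed in; nothing more can be done
the job is handed in; nothing more can be done
```

I set the plate with its pointer on the brass screw and its tilt at about 30°, then handed the job in at about 31 s of the 42 s allowed. No verdict is reported.

I pinched the red bar with 25 N and raised the plate to about 63° so that it cleared the can and the setting bar. I then swung it about 92° clockwise, lowered it, released it and moved the arm away. The force on the tool stayed below about 10 N throughout.

**Tilt:** Lowering closed fingertips until they touched the bar gave 0.527 rad, and the arm's own position gave 0.52 to 0.545. A fit to the camera images gave 0.549 ± 0.013, which is slightly higher. That fit also put the starting tilt at 0.085 rad, where the plate looked nearly level, so I trusted the touch reading. All of these are within the allowed 0.454 to 0.594.

**Pointer:** The image fit puts the screw's centre about 1 mm from the pointer line, and the gripper's angle (-1.950 rad) matches the screw's direction (-1.93 to -1.955). A last rough check from the bar's end points in the top picture gave -1.914, equal to 1.5 to 4 mm off. This is still inside the 7.5 mm limit, but the checks don't agree exactly.

**Rest of the bench:** The last pictures show the can, the setting bar and everything else in view upright and where they started. The scene picture did not change between my release check and the last one, and the top picture changed only slightly. The plate is standing by itself with the arm clear of it.

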